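# Stack the spindle rings, then hold the bearing plate over its standoffs

### The arm

A 6-joint arm with a two-finger parallel gripper is mounted at the origin on a cart in front of the work surface, level with it; the furniture and walls round the work are solid. World frame = base frame: x ahead of the robot, y to its left, z up, the work surface at z = 0. Lengths are in m, angles in rad, forces in N, time in s.
With the tool pointing down it reaches from about 0.3 to 0.775 m from the base axis. Payload 14.6 kg.
Tool frame: the origin (TCP) lies at the very end of the fingers, on their centre line; the grasp point (between the pads) lies 19 mm behind it; z points along the fingers, y is the line along which they close (so a half turn about z gives the same grasp; the last joint's range is limited). The gripper opens to 94 mm and grips with 3 to 60 N. Pads are 16 mm wide; open, the fingers measure 119 mm over their backs; the gripper's body (75 mm by 177 mm) begins 78 mm behind the grasp point.
Start: joints at [1.237, 0.3, 1.521, -0, 1.321, -0.067], TCP at [0.145, 0.531, 0.205] pointing down, gripper open.
Joint ranges: [-3.03, 3.03], [-0.79, 2.21], [0.23, 2.52], [-1.04, 4.18], [0, 3.07], [-2.55, 2.55]. Speed limits (rad/s): [2.22, 2.22, 2.57, 3.14, 3.14, 3.14].

### API

Orientations are given as [roll, pitch, yaw] about the fixed x, y, z axes, in that order (R = Rz(yaw) Ry(pitch) Rx(roll)).
In Python, from station import ctrl gives the robot as it stands.
- The arm moves only by the shell command python3 -m pendant 'ROWS' [OPENING] [FORCE]. ROWS is JSON, a list of rows, each a list of 2 entries, a list of its own where there are three numbers: the shift along the world's x, y, z in cm, then the turn about the world's z in rad. A call has 1 to 20 rows; each row shifts and turns the commanded pose from where the row before left it; what a row does not reach is not made up. A row lasts 1/12 s, in which the tool goes at most 41.7 mm and 7.16 degrees, less where a joint would pass 70% of its speed; a pose out of reach is approached as far as the arm can. A call is refused whole if a number of a shift passes 4.17 or a number of a turn 0.125, either way. A call with a gripper value outside its range is refused whole. OPENING is the opening, from 0 (shut) to 1 (fully open), set as the call begins (- or left out, the last holds). The fingers move at their own pace and stop on an object; FORCE is the grip in N (left out, the last holds). Time passes only in rows, so rows that do not move let the fingers close. It gives the time, the measured TCP pose, the force, the opening and the grip force at its end, in the units of the state.
- ctrl.get_obs(): the state, without advancing time (a new reading comes with each control period).
- ctrl.camera(name): name is "side" or "top"; returns a dict with "color" (420x560x3 uint8, red, green, blue), "intrinsics" (3x3 intrinsics, pixels), "camera_from_world" (4x4, takes a point from world to camera coordinates). Camera axes: x right, y down, z forward; pixel columns grow to the right and rows downward; lengths in m; the calibration is good to about 2 mm. A picture is of the moment at which its call begins. There is no depth.
- ctrl.hand_in(): hands the job in; it is judged then, once.
The state is a dict: "time_s": time; "qpos": joint angles; "joint_vel": joint speeds; "tau": joint torques, N m; "ee_pos": TCP position; "eef_rot": TCP orientation; "force": force on the tool from outside, world axes, zero at the start; "moment": the same for the moment, N m; "grip_width": finger opening in m; "grip_force": force on a finger pad.
Only numpy, scipy, OpenCV 4.12 (cv2) and the standard library are available. Lean on these libraries where they do the work, as an engineer would, in place of code of your own. Each camera call takes 0.05 s, during which the arm holds its last target. There are 200 camera calls.

### The job

Assemble the small turntable: thread the dark steel spacer down the spindle of the blue base until it lies flat on the foot plate, let go of it, then thread the brass collar down on top of it in the same way and let go. Then pick up the orange bearing plate (the grey square boss is its grip) and hold it level and still, 5 to 20 mm clear above the four standoffs and touching nothing, with its four holes lined up over the four threaded holes so that a helper can start the screws; finish while still holding it there (either way round is fine). Leave the pink pot, the blue jar and the clay angel alone.

Things in the scene. Friction and masses are not known exactly. Their poses are not given: they have to be found in the camera images.
- turntable_base: Blue foot plate, fixed, 110 (its x) x 80 (its y) x 12 mm; origin: centre of its underside on the table, z up. Four aluminium standoffs, 14 mm in diameter, at x +-40, y +-25 mm, tops 56 mm above the origin, each with a 6 mm threaded hole (black dot). Room for fingers beside the spindle is widest along +-y: 66 mm between standoffs.
- steel_spacer: Dark steel ring, loose, 44 mm outside, bore 19 mm, 14 mm high, 100 g nominal, lying flat; origin: centre of its underside, z up. It lies in the strip of table before the paint crate (160 mm high); the strip runs about 75 deg from +x towards +y, and fingers closing along it stay clear of the crate. Goes on the spindle first; home, its underside is 12 mm above the base's origin.
- brass_collar: Brass ring, loose, 32 mm outside, bore 19 mm, 16 mm high, 60 g nominal, lying flat; origin: centre of its underside, z up. It lies in the strip of table before the paint crate (160 mm high); the strip runs about 75 deg from +x towards +y, and fingers closing along it stay clear of the crate. Goes on second; home on the spacer, its underside is 26 mm above the base's origin.
- bearing_plate: Orange plate, loose, 100 (its x) x 74 (its y) x 6 mm, 200 g nominal, with a grey 30 x 30 mm square boss at its centre rising from the plate's top to 36 mm above the underside, to grip (sides parallel to the plate's x and y). Lies flat on the table; origin at the centre of its underside, z up. Four through holes, 14 mm, at x = +-40, y = +-25 mm.
- plate_hole0 (a point): centre of a hole of the orange plate, on its underside, at plate (40, 25) mm
- plate_hole1 (a point): centre of a hole of the orange plate, on its underside, at plate (-40, 25) mm
- plate_hole2 (a point): centre of a hole of the orange plate, on its underside, at plate (-40, -25) mm
- plate_hole3 (a point): centre of a hole of the orange plate, on its underside, at plate (40, -25) mm
- thread0 (a point): centre of a threaded hole, on the top of a standoff of the blue base, at base (40, 25, 56) mm
- thread1 (a point): centre of a threaded hole, on the top of a standoff of the blue base, at base (-40, 25, 56) mm
- thread2 (a point): centre of a threaded hole, on the top of a standoff of the blue base, at base (-40, -25, 56) mm
- thread3 (a point): centre of a threaded hole, on the top of a standoff of the blue base, at base (40, -25, 56) mm
- pot: Bystander: pink paint pot, 45 mm across, 63 mm high, loose; origin at the centre of its underside.
- jar: Bystander: blue squat paint jar, 46 mm across, 59 mm high, loose; origin at the centre of its underside.
- angel: Bystander: brown clay angel, 64 x 112 x 103 mm, loose; origin at the centre of its underside.
- spindle_foot (a point): Foot of the steel spindle, at the centre of the base, on top of the foot plate (base z 12 mm). Spindle: 14 mm in diameter, top 38 mm above this point, tapered to 6 mm over its top 8 mm. The spacer is home with its underside here, the collar 14 mm higher.

How it is judged:
On the way, in this order (a step that is already met when the one before it is completed fails the run):
1. the steel spacer is home on the spindle, flat on the foot plate, and let go (horizontal distance between steel_spacer and turntable_base below 0.004 m and z of steel_spacer in the frame of turntable_base between 0.01 and 0.014 m and angle between steel_spacer's own z axis and vertical below 0.06 rad and contact force between steel_spacer and the fingers below 0.1 N), for 0.2 s.
2. the brass collar is home on top of the spacer and let go (horizontal distance between each of steel_spacer, brass_collar and turntable_base below 0.004 m and z of steel_spacer in the frame of turntable_base between 0.01 and 0.014 m and angle between each of steel_spacer, brass_collar's own z axis and vertical below 0.06 rad and z of brass_collar in the frame of turntable_base between 0.024 and 0.028 m and contact force between brass_collar and the fingers below 0.1 N), for 0.2 s.
3. the bearing plate hovers with its holes over the threaded holes (((horizontal distance between plate_hole0 and thread0 below 0.004 m and horizontal distance between plate_hole1 and thread1 below 0.004 m and horizontal distance between plate_hole2 and thread2 below 0.004 m and horizontal distance between plate_hole3 and thread3 below 0.004 m) or (horizontal distance between plate_hole0 and thread2 below 0.004 m and horizontal distance between plate_hole1 and thread3 below 0.004 m and horizontal distance between plate_hole2 and thread0 below 0.004 m and horizontal distance between plate_hole3 and thread1 below 0.004 m)) and z of bearing_plate in the frame of turntable_base between 0.059 and 0.081 m and angle between bearing_plate's own z axis and vertical below 0.1 rad), for 0.2 s.
At the end, for the whole second after the job is handed in: Spacer and collar home on the spindle (within 2 mm in height, flat) and let go; the plate held still by the fingers, level within 0.1 rad, underside 3 to 25 mm above the standoff tops, every plate hole within 4 mm of a threaded hole sideways, touching neither base nor rings (all of step 2 and all of step 3 and contact force between bearing_plate and the fingers above 0.5 N and contact force between bearing_plate and turntable_base below 0.05 N and contact force between bearing_plate and steel_spacer below 0.05 N and contact force between bearing_plate and brass_collar below 0.05 N and linear speed of bearing_plate below 0.02 m/s and angular speed of bearing_plate below 0.1 rad/s and contact force between steel_spacer and the fingers below 0.1 N); the arm keeps its last pose, push and grip.
It fails at once if the pink pot is pushed away or tipped (distance of pot from where it was at the start of the episode above 0.02 m or angle between pot's own z axis and vertical above 0.3 rad).
It fails at once if the blue jar is pushed away or tipped (distance of jar from where it was at the start of the episode above 0.02 m or angle between jar's own z axis and vertical above 0.3 rad).
It fails at once if the clay angel is pushed away or tipped (distance of angel from where it was at the start of the episode above 0.02 m or angle between angel's own z axis and vertical above 0.3 rad).
It also fails if it takes over 72 s, if anything falls off the work surface, if the arm or the gripper's body presses on something with over 40 N, if the wrist force passes 120 N, or if a joint passes its speed limit or range.

## Working session

There is one attempt and no reset: what is moved stays moved. The work goes in short steps, Python scripts to look and compute and a shell command to move; the robot and the scene stay as the last step left them, time stands still between calls to the robot, and variables do not carry over. Pictures are saved under pics/ and viewed, at most 12 in all, crops included, and the job is handed in when it is done.

```bash
mkdir -p pics; ls; python3 - <<'E'
from station import ctrl
import cv2
for n in("top","side"):
    c=ctrl.camera(n); cv2.imwrite(f"pics/{n}0.png",cv2.resize(c["color"][:,:,::-1],None,fx=1.42,fy=1.42,interpolation=cv2.INTER_CUBIC)); print(n,c["intrinsics"].tolist(),c["camera_from_world"].round(4).tolist())
o=ctrl.get_obs(); print(o["time_s"],o["ee_pos"],o["eef_rot"],o["grip_width"])
E
```

```text
pics
top [[396.33421447634987, 0.0, 279.102939414665], [0.0, 396.33421447634987, 206.48486187967634], [0.0, 0.0, 1.0]] [[-0.0125, -0.9999, -0.0047, 0.0216], [-0.9924, 0.013, -0.1224, 0.529], [0.1224, 0.0032, -0.9925, 1.1781], [0.0, 0.0, 0.0, 1.0]]
side [[379.1578913439317, 0.0, 282.9583354946495], [0.0, 379.1578913439317, 206.215637228588], [0.0, 0.0, 1.0]] [[0.9307, -0.3654, 0.019, -0.4917], [-0.2237, -0.6093, -0.7607, 0.1908], [0.2896, 0.7037, -0.6488, 0.768], [0.0, 0.0, 0.0, 1.0]]
0.1 [0.14491289 0.53030845 0.20494417] [-3.14052710e+00 -8.94660333e-05  2.87479900e+00] 0.09408692535381302
```

View pics/top0.png

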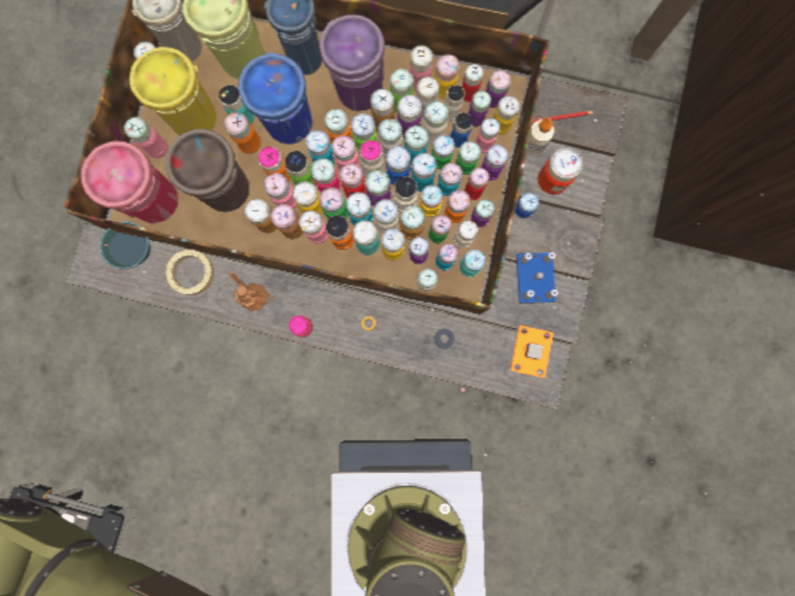

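View pics/side0.png

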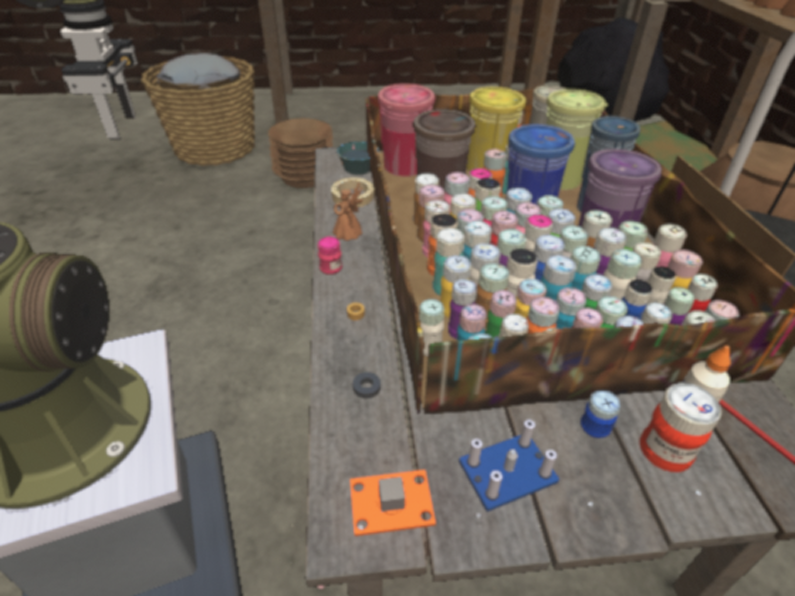

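The top view shows, in 1.42x pixels, the base at (536,278), plate (532,351), spacer (444,338), collar (368,323), pot (300,326), angel (251,292) and jar (527,205). The side view shows the base at (508,465), plate (392,500), spacer (367,384) and collar (356,311). Next I'll enlarge crops of these to pick features.

```bash
cat > h.py <<'E'
import numpy as np, cv2
from station import ctrl
from scipy.optimize import least_squares
def cam(n):
    c=ctrl.camera(n); return c["color"][:,:,::-1].copy(), c["intrinsics"], c["camera_from_world"]
def proj(K,T,P):
    P=np.atleast_2d(P); q=P@T[:3,:3].T+T[:3,3]; q=q@K.T; return q[:,:2]/q[:,2:]
def ray(K,T,uv,z):
    d=T[:3,:3].T@np.linalg.solve(K,[uv[0],uv[1],1]); o=-T[:3,:3].T@T[:3,3]; return o+d*(z-o[2])/d[2]
def crop(img,u,v,w,h,s):
    p=cv2.getRectSubPix(img,(w,h),(u,v)); return cv2.resize(p,None,fx=s,fy=s,interpolation=cv2.INTER_CUBIC)
E
python3 - <<'E'
from h import *
s,K,T=cam("side"); t,K2,T2=cam("top")
a=np.hstack([crop(s,358,327,66,50,6),crop(s,276,352,66,50,6)])
b=np.hstack([crop(s,258,270,33,50,6),crop(s,251,219,33,50,6),crop(t,376,222,66,50,6)])
cv2.imwrite("pics/c1.png",np.vstack([a,b])); print(a.shape,b.shape)
E
```

```text
(300, 792, 3) (300, 792, 3)
```

View pics/c1.png

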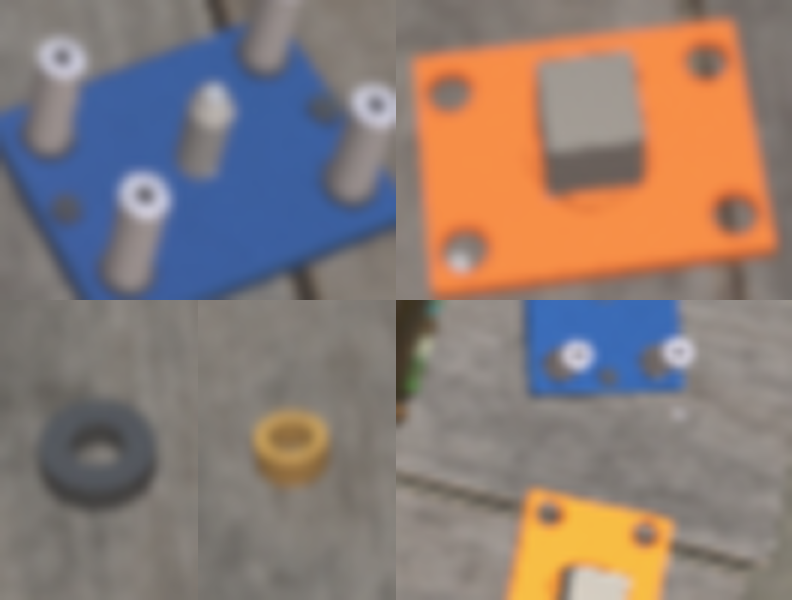

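Both views are clear. The side crop shows thread dots at about (62,57), (375,102) and (145,194), the plate holes, and the ring outlines. Now I'll fit the poses.

```bash
cat >> h.py <<'E'
def circ(c,r,z,n=60):
    a=np.linspace(0,2*np.pi,n,endpoint=False); return np.c_[c[0]+r*np.cos(a),c[1]+r*np.sin(a),np.full(n,z)]
def hullc(K,T,c,r,h,z0=0):
    q=proj(K,T,np.vstack([circ(c,r,z0),circ(c,r,z0+h)])).astype(np.float32); hu=cv2.convexHull(q); m=cv2.moments(hu); return np.array([m["m10"]/m["m00"],m["m01"]/m["m00"]]),m["m00"]
def blob(mask,uv,rad):
    mask=mask.astype(np.uint8); w=np.zeros_like(mask); cv2.circle(w,(int(uv[0]),int(uv[1])),rad,1,-1)
    cs,_=cv2.findContours(mask*w,cv2.RETR_EXTERNAL,cv2.CHAIN_APPROX_NONE); c=cv2.convexHull(max(cs,key=cv2.contourArea))
    f=np.zeros_like(mask); cv2.fillPoly(f,[c],1); ys,xs=np.nonzero(f); return np.array([xs.mean(),ys.mean()]),len(xs)
def rigid(p,x,z=None):
    c,s=np.cos(x[2]),np.sin(x[2]); p=np.asarray(p,float); return np.c_[x[0]+c*p[:,0]-s*p[:,1],x[1]+s*p[:,0]+c*p[:,1],p[:,2]]
E
cat > m.py <<'E'
from h import *
ims={n:cam(n) for n in("side","top")}
f=lambda im:im.astype(int)
guess={"side":{"sp":(258,270.5),"co":(251,219)},"top":{"sp":(312.5,238.5),"co":(259,227.5)}}
for n,(im,K,T) in ims.items():
    g=cv2.GaussianBlur(im,(3,3),0).astype(int); b,gg,r=g[...,0],g[...,1],g[...,2]
    for o,mk,R,h in(("sp",(b-r>3)&(b<150),.022,.014),("co",(r-b>45),.016,.016)):
        try: c,a=blob(mk,guess[n][o],14)
        except Exception as e: print(n,o,e); continue
        s=least_squares(lambda x:hullc(K,T,x,R,h)[0]-c,ray(K,T,c,.007)[:2],diff_step=1e-4,x_scale=.01)
        print(n,o,c.round(2),a,round(hullc(K,T,s.x,R,h)[1],1),s.x.round(4))
def cp(u0,v0,w,h,pts): return [(u0-(w-1)/2+(x+.5)/6-.5,v0-(h-1)/2+(y+.5)/6-.5) for x,y in pts]
im,K,T=ims["side"]
d=np.array(cp(358,327,66,50,[(62,57),(375,102),(145,194)]))
q=np.array([ray(K,T,p,.056) for p in d]); print("dots",q.round(4).tolist())
print("spindle tip",ray(K,T,cp(358,327,66,50,[(215,90)])[0],.050).round(4))
h=np.array(cp(276,352,66,50,[(54,92),(310,62),(339,213),(69,250)]))
q=np.array([ray(K,T,p,.006) for p in h]); print("holes",q.round(4).tolist(),q.mean(0))
c=np.array(cp(276,352,66,50,[(17,57),(341,18),(382,246),(36,291)]))
q=np.array([ray(K,T,p,.006) for p in c]); print("corners",q.round(4).tolist(),q.mean(0))
# top
im,K,T=ims["top"]
g=f(im); w=(g.min(2)>165).astype(np.uint8); w[:, :355]=0;w[:170]=0;w[225:]=0;w[:,405:]=0
nn,l,st,ce=cv2.connectedComponentsWithStats(w)
for i in range(1,nn):
    if st[i,4]>4: print("topw",ce[i].round(2),st[i,4],ray(K,T,ce[i],.056).round(4))
o=(g[...,2]-g[...,0]>90).astype(np.uint8); w=np.zeros_like(o); w[225:270,355:395]=o[225:270,355:395]
cs,_=cv2.findContours(w,0,1); R=cv2.minAreaRect(max(cs,key=cv2.contourArea)); print(R,ray(K,T,R[0],.006))
print([ray(K,T,p,.006).round(4).tolist() for p in cv2.boxPoints(R)])
E
python3 m.py
```

```text
side sp [257.67 269.5 ] 214 329.3 [ 0.4361 -0.083 ]
side co [250.04 218.5 ] 139 145.4 [0.4704 0.0797]
top sp [312.56 238.08] 140 165.6 [ 0.4327 -0.087 ]
top co [259.13 227.29] 104 88.4 [0.4681 0.0775]
dots [[0.5257, -0.2672, 0.056], [0.607, -0.3148, 0.056], [0.5269, -0.3171, 0.056]]
spindle tip [ 0.5667 -0.2909  0.05  ]
holes [[0.3714, -0.2435, 0.006], [0.449, -0.2622, 0.006], [0.4381, -0.3104, 0.006], [0.3601, -0.2926, 0.006]] [ 0.40462277 -0.27719525  0.006     ]
corners [[0.3642, -0.2282, 0.006], [0.4641, -0.2516, 0.006], [0.4458, -0.3241, 0.006], [0.3475, -0.3007, 0.006]] [ 0.40541708 -0.2761512   0.006     ]
topw [371.62 180.06] 16 [ 0.603  -0.2653  0.056 ]
topw [388.39 179.5 ] 18 [ 0.6041 -0.3159  0.056 ]
topw [380.2 193.4] 5 [ 0.562  -0.2894  0.056 ]
topw [373.07 206.47] 15 [ 0.5227 -0.2663  0.056 ]
topw [390.28 205.61] 18 [ 0.5246 -0.3179  0.056 ]
((374.2113037109375, 247.03961181640625), (25.124670028686523, 33.17193603515625), 10.619654655456543) [ 0.40287471 -0.27638559  0.006     ]
[[0.3608, -0.2274, 0.006], [0.4606, -0.25, 0.006], [0.4453, -0.3258, 0.006], [0.3458, -0.3024, 0.006]]
```

```bash
python3 - <<'E'
from h import *
_,K,T=cam("side"); _,K2,T2=cam("top")
for p,z in(((420,407),0),((560,393),0),((425,337),.16),((560,335),.16)): print("side",p,z,ray(K,T,np.array(p)/1.42,z).round(3))
for p,z in(((491,310),.16),((548,42),.16),((486,303),.16),((505,235),0),((515,180),0)): print("top",p,z,ray(K2,T2,np.array(p)/1.42,z).round(3))
E
```

```text
side (420, 407) 0 [ 0.499 -0.151  0.   ]
side (560, 393) 0 [ 0.712 -0.202  0.   ]
side (425, 337) 0.16 [ 0.494 -0.161  0.16 ]
side (560, 335) 0.16 [ 0.66  -0.219  0.16 ]
top (491, 310) 0.16 [ 0.479 -0.166  0.16 ]
top (548, 42) 0.16 [ 1.024 -0.3    0.16 ]
top (486, 303) 0.16 [ 0.492 -0.157  0.16 ]
top (505, 235) 0 [ 0.661 -0.23   0.   ]
top (515, 180) 0 [ 0.788 -0.257  0.   ]
```

```bash
python3 -m pendant '[[[1.6,-3.42,0],0],[[1.6,-3.42,0],0],[[1.6,-3.42,0],0],[[1.6,-3.42,0],0],[[1.6,-3.42,0],0],[[1.6,-3.42,0],0],[[1.6,-3.42,0],0],[[1.6,-3.42,0],0],[[1.6,-3.42,0],0],[[1.6,-3.42,0],0],[[1.6,-3.42,0],0],[[1.6,-3.42,0],0],[[1.6,-3.42,0],0],[[1.6,-3.42,0],0],[[1.6,-3.42,0],0],[[1.6,-3.42,0],0],[[1.6,-3.42,0],0],[[1.75,-3.4,0],0],[[0,0,0],0],[[0,0,0],0]]' 1 20; python3 - <<'E'
from h import *
o=ctrl.get_obs(); print(o["time_s"],o["ee_pos"],o["eef_rot"])
for n in("side","top"):
    c,K,T=cam(n); print(proj(K,T,[o["ee_pos"],[.4343,-.085,.007]]))
    u,v=proj(K,T,[.4343,-.085,.05])[0]; cv2.imwrite(f"pics/a_{n}.png",crop(c,u,v,130,190,3))
a=np.hstack([cv2.imread("pics/a_side.png"),cv2.imread("pics/a_top.png")]); cv2.imwrite("pics/a.png",a)
E
```

```text
time_s: 2.07
ee_pos: [0.4346, -0.0861, 0.205]
eef_rot: [3.142, -0.001, 2.872]
force: [-0.7, 1.6, -0.2]
grip_width: 0.0934
grip_force: 0.0
2.0667 [ 0.43459899 -0.08608055  0.2050115 ] [ 3.14156219e+00 -9.95889317e-04  2.87204985e+00]
[[254.84981323 200.819451  ]
 [257.19743795 270.25623979]]
[[318.16491478 234.0746193 ]
 [311.84847318 237.59278652]]
```

View pics/a.png

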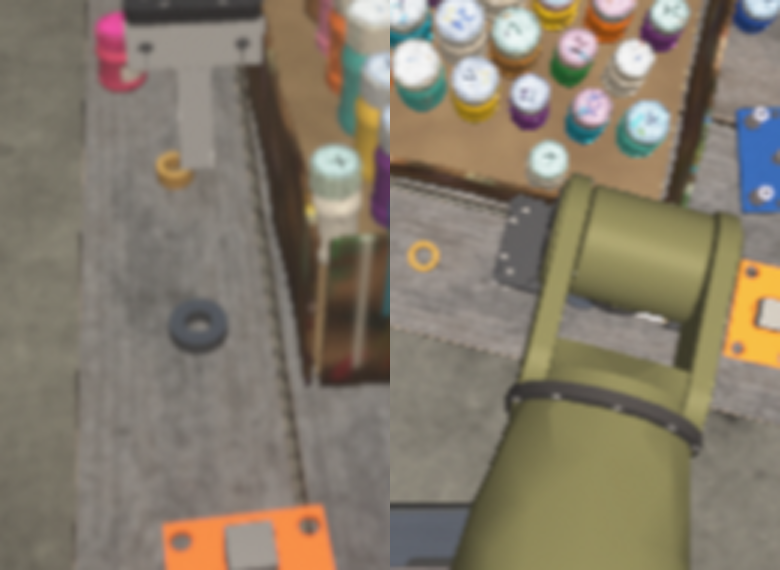

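The side view shows the ring at crop (198,325) and the near finger's tip, with edges at 179 and 213 and bottom at 165. The arm blocks the top view. I'll compare the predicted positions with these.

```bash
python3 - <<'E'
from h import *
o=ctrl.get_obs(); c,K,T=cam("side")
u0,v0=proj(K,T,[.4343,-.085,.05])[0]
cc=lambda p:(np.array(p)-[u0,v0]+[64.5,94.5]+.5)*3-.5
for x in([.4343,-.085],[.4361,-.083],[.4327,-.087]):
    q=cc(proj(K,T,np.vstack([circ(x,.022,0),circ(x,.022,.014)]))); print(x,q.min(0),q.max(0))
y=o["eef_rot"][2]-np.pi/2; a=np.array([np.cos(y),np.sin(y),0]); b=np.array([-a[1],a[0],0])
P=[o["ee_pos"]-a*d+b*s for d in(.0595,.047) for s in(-.008,.008)]; print(cc(proj(K,T,P)).round(1))
E
```

```text
[0.4343, -0.085] [165.34101375 294.97902618] [226.2907108  354.37003671]
[0.4361, -0.083] [166.89465295 292.42018366] [227.68233288 351.59543496]
[0.4327, -0.087] [164.04547372 297.47760992] [225.15008814 357.07937048]
[[206.5 178.7]
 [178.8 180.3]
 [205.2 164.2]
 [177.8 165.8]]
```

```bash
python3 -m pendant '[[[-0.05,0.05,-3],0],[[0,0,-3],0],[[0,0,-3],0],[[0,0,-3],0],[[0,0,-3],0],[[0,0,-2.5],0],[[0,0,-1.5],0],[[0,0,-1],0],[[0,0,-0.2],0],[[0,0,0],0],[[0,0,0],0]]' 1 20; python3 -m pendant '[[[0,0,0],0],[[0,0,0],0],[[0,0,0],0],[[0,0,0],0],[[0,0,0],0],[[0,0,0],0],[[0,0,0],0],[[0,0,0],0],[[0,0,0],0],[[0,0,0],0]]' 0.3 20
```

```text
time_s: 3.13
ee_pos: [0.4346, -0.0842, 0.0044]
eef_rot: [-3.142, 0.002, 2.875]
force: [0.4, 0.3, -0.4]
grip_width: 0.0942
grip_force: 0.0
time_s: 3.97
ee_pos: [0.434, -0.0844, 0.0034]
eef_rot: [-3.142, -0.0, 2.875]
force: [-0.3, -0.9, 0.6]
grip_width: 0.043
grip_force: 20.0
```

```bash
python3 -m pendant '[[[0,0,1],0],[[0,0,2.5],0],[[0,0,4],0],[[0,0,4],0],[[0,0,4],0],[[0,0,3],0],[[1.6,-2.57,0],0],[[1.6,-2.57,0],0],[[1.6,-2.57,0],0],[[1.6,-2.57,0],0],[[1.6,-2.57,0],0],[[1.6,-2.57,0],0],[[1.7,-2.62,0],0],[[1.7,-2.62,0],0],[[0,0,-4],0],[[0,0,-4],0],[[0,0,-2.7],0],[[0,0,0],0],[[0,0,0],0],[[0,0,0],0]]'; python3 - <<'E'
from h import *
o=ctrl.get_obs(); print(o["ee_pos"],o["eef_rot"],o["grip_width"])
c,K,T=cam("side"); cv2.imwrite("pics/s1_raw.png",c)
u,v=proj(K,T,[.564,-.291,.06])[0]; print(u,v); A=crop(c,u,v,80,100,6)
c,K,T=cam("top"); u,v=proj(K,T,[.564,-.291,.06])[0]; print(u,v); cv2.imwrite("pics/b.png",np.hstack([A,crop(c,u,v,50,100,6)]))
E
```

```text
time_s: 5.63
ee_pos: [0.5649, -0.2914, 0.0842]
eef_rot: [-3.141, 0.003, 2.875]
force: [0.5, -0.7, 0.2]
grip_width: 0.0434
grip_force: 20.0
[ 0.56493652 -0.29140155  0.08418953] [-3.14080350e+00  2.95641216e-03  2.87495544e+00] 0.04335060463969651
360.5151504025476 314.44797325424
381.0514966917189 192.52149282225346
```

View pics/b.png

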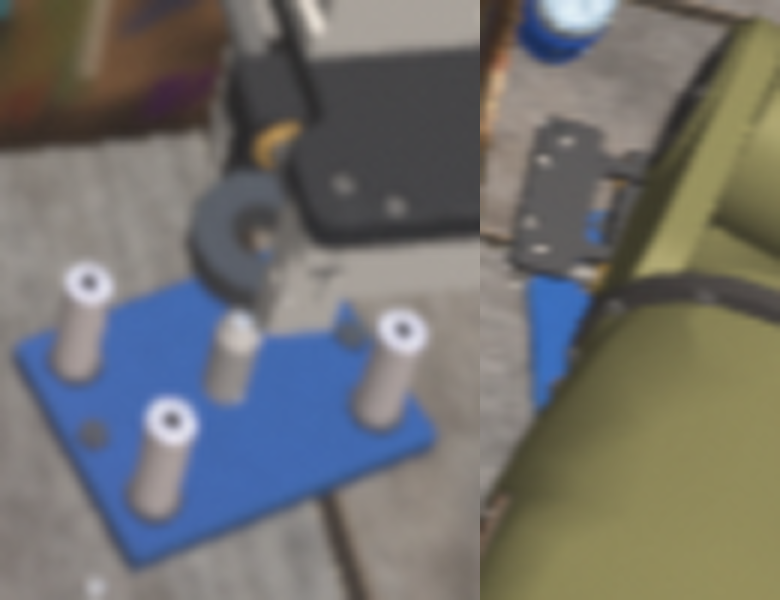

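The ring is held over the base. In the crop its left edge is at 190, top at 170, bottom at 310. The spindle tip is at (238,325), and the thread dots are at (90,283), (403,330) and (172,420). I'll fit the ring's offset from the spindle within the side camera.

```bash
cat > f.py <<'E'
from h import *
# predicted outlines for a pose in side crop b.png (6x, 80x100 about u0,v0)
import sys
o=ctrl.get_obs(); c=cv2.imread("pics/s1_raw.png"); _,K,T=cam("side")
u0,v0=360.515,314.448
cc=lambda P:(proj(K,T,P)-[u0,v0]+[39.5,49.5]+.5)*6-.5
inv=lambda p:(np.array(p)+.5)/6-.5-[39.5,49.5]+[u0,v0]
for x in([.5649,-.2914],[.5669,-.2914],[.5649,-.2894]):
    q=cc(np.vstack([circ(x,.022,.0808),circ(x,.022,.0948)])); i=cc(circ(x,.0095,.0948))
    print(x,"ring L,T,R,B",q.min(0).round(0),q.max(0).round(0),"hole",i.min(0).round(0),i.max(0).round(0))
q=np.array([ray(K,T,inv(p),.056) for p in((90,283),(403,330),(172,420))]); print(q.round(4),((q[0]+q[1])/2).round(4))
print("tip",ray(K,T,inv((238,322)),.05).round(4))
x=o["ee_pos"];y=o["eef_rot"][2]-np.pi/2; a=np.array([np.cos(y),np.sin(y),0]); b=np.array([-a[1],a[0],0])
print("finger",cc(np.array([x-a*d+b*s for d in(.0345,.022) for s in(-.008,.008)])).round(0).tolist())
q=cc(np.vstack([circ([.5649,-.2914],.022,.0808),circ([.5649,-.2914],.022,.0948)]))
A=crop(c,u0,v0,80,100,6)
for r,z,col in((.022,.0948,(0,255,0)),(.022,.0808,(0,255,255)),(.0095,.0948,(0,0,255))):
    cv2.polylines(A,[cc(circ([.5649,-.2914],r,z)).astype(int)],True,col,1)
cv2.imwrite("pics/f.png",A)
E
python3 f.py
```

```text
[0.5649, -0.2914] ring L,T,R,B [179. 169.] [337. 324.] hole [228. 204.] [294. 259.]
[0.5669, -0.2914] ring L,T,R,B [185. 167.] [343. 322.] hole [234. 202.] [300. 257.]
[0.5649, -0.2894] ring L,T,R,B [175. 164.] [334. 318.] hole [225. 199.] [290. 253.]
[[ 0.5259 -0.2675  0.056 ]
 [ 0.6068 -0.3157  0.056 ]
 [ 0.5268 -0.3173  0.056 ]] [ 0.5664 -0.2916  0.056 ]
tip [ 0.5643 -0.2925  0.05  ]
finger [[316.0, 353.0], [261.0, 358.0], [303.0, 315.0], [249.0, 319.0]]
```

View pics/f.png

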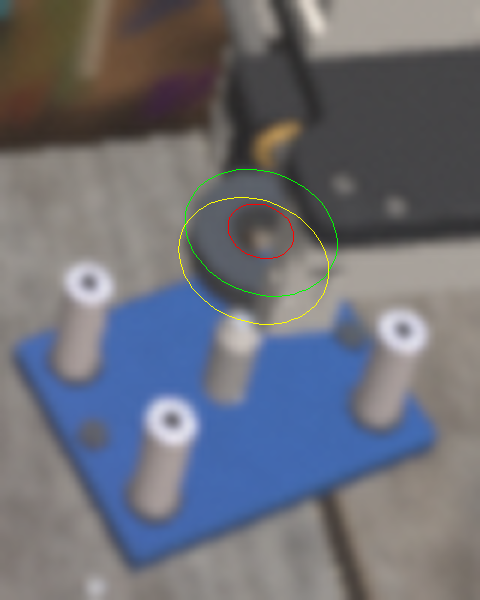

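```bash
python3 -m pendant '[[[-0.1,0,-1],0],[[0,0,-1],0],[[0,0,-1],0],[[0,0,-0.5],0],[[0,0,-0.5],0],[[0,0,0],0],[[0,0,0],0]]'; python3 -m pendant '[[[0,0,-0.5],0],[[0,0,-0.5],0],[[0,0,-0.5],0],[[0,0,-0.4],0],[[0,0,0],0]]'
```

```text
time_s: 6.37
ee_pos: [0.563, -0.291, 0.0412]
eef_rot: [3.141, -0.0, 2.875]
force: [0.7, 0.1, -0.9]
grip_width: 0.0433
grip_force: 20.0
time_s: 6.78
ee_pos: [0.5625, -0.2907, 0.0212]
eef_rot: [3.141, -0.002, 2.875]
force: [0.5, 0.5, -1.2]
grip_width: 0.0434
grip_force: 20.0
```

```bash
python3 -m pendant '[[[0,0,-0.3],0],[[0,0,-0.2],0],[[0,0,0],0],[[0,0,0],0]]'; python3 -m pendant '[[[0,0,0],0],[[0,0,0],0],[[0,0,0],0],[[0,0,0],0],[[0,0,0],0]]' 0.75; python3 -m pendant '[[[0,0,1],0],[[0,0,2],0],[[0,0,3.5],0],[[0,0,4],0],[[0,0,4],0],[[0,0,4],0],[[-1.6,2.5,0],0],[[-1.6,2.5,0],0],[[-1.6,2.5,0],0],[[-1.6,2.5,0],0],[[-1.6,2.5,0],0],[[0,0,0],0]]' 1; python3 - <<'E'
from h import *
c,K,T=cam("side"); u,v=proj(K,T,[.564,-.291,.04])[0]; A=crop(c,u,v,66,75,6)
u,v=proj(K,T,[.469,.078,.01])[0]; A=np.hstack([A,crop(c,u,v,66,75,6)])
cv2.imwrite("pics/g.png",A); cv2.imwrite("pics/g_raw.png",c)
E
```

```text
time_s: 7.12
ee_pos: [0.563, -0.291, 0.0174]
eef_rot: [-3.142, -0.0, 2.875]
force: [0.4, 0.1, -0.9]
grip_width: 0.0433
grip_force: 20.0
time_s: 7.53
ee_pos: [0.5631, -0.291, 0.0176]
eef_rot: [-3.142, 0.0, 2.875]
force: [-0.1, -0.5, 0.7]
grip_width: 0.0699
grip_force: 0.0
time_s: 8.53
ee_pos: [0.4812, -0.1629, 0.2036]
eef_rot: [3.141, 0.001, 2.877]
force: [-0.1, -0.0, 0.9]
grip_width: 0.094
grip_force: 0.0
```

View pics/g.png

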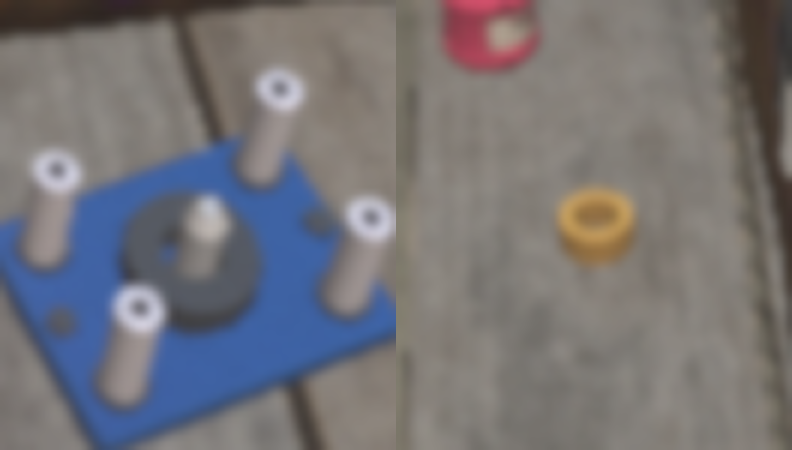

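The spacer is home and flat, with the spindle through its bore and standing a little right of centre. Next is the collar, at crop (597,225).

```bash
python3 -m pendant '[[[-0.2,3.4,0],0],[[-0.2,3.45,0],0],[[-0.2,3.45,0],0],[[-0.2,3.45,0],0],[[-0.2,3.45,0],0],[[-0.2,3.45,0],0],[[-0.2,3.45,0],0],[[0,0,-3.5],0],[[0,0,-3.5],0],[[0,0,-3],0],[[0,0,-3],0],[[0,0,-2.5],0],[[0,0,0],0],[[0,0,0],0]]' 1 20; python3 - <<'E'
from h import *
o=ctrl.get_obs(); print(o["ee_pos"])
c,K,T=cam("side"); x=o["ee_pos"]; cv2.imwrite("pics/k_raw.png",c)
u,v=proj(K,T,[.469,.078,.02])[0]; A=crop(c,u,v,66,75,6); cv2.imwrite("pics/k.png",A)
E
```

```text
time_s: 9.75
ee_pos: [0.4693, 0.0747, 0.0475]
eef_rot: [-3.141, -0.001, 2.874]
force: [0.0, 0.8, 1.3]
grip_width: 0.0943
grip_force: 0.0
[0.46925128 0.07471581 0.04752901]
```

View pics/k.png

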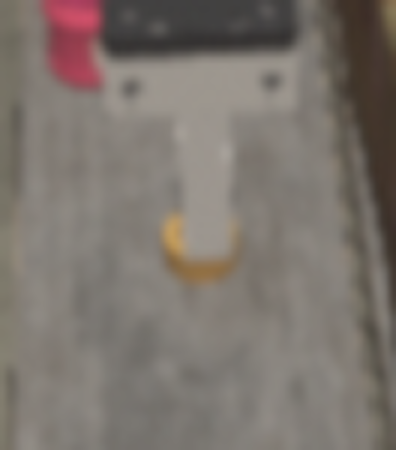

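The finger is at crop 184 to 233, and the collar spans 163 to 238. I'll check the offset numerically.

```bash
python3 - <<'E'
from h import *
o=ctrl.get_obs(); _,K,T=cam("side"); x=o["ee_pos"]; print(x)
u0,v0=proj(K,T,[.469,.078,.02])[0]
cc=lambda P:(proj(K,T,P)-[u0,v0]+[32.5,37]+.5)*6-.5
y=o["eef_rot"][2]-np.pi/2; a=np.array([np.cos(y),np.sin(y),0]); b=np.array([-a[1],a[0],0])
print("finger",cc(np.array([x-a*d+b*s for d in(.0595,.047) for s in(-.01,.01)])).round(0).tolist())
for p in([x[0],x[1]],[x[0]+.002,x[1]],[.4683,.0783]):
    q=cc(np.vstack([circ(p,.016,0),circ(p,.016,.016)])); print(np.round(p,4),q.min(0).round(),q.max(0).round())
E
```

```text
[0.46998631 0.07481771 0.04870035]
finger [[232.0, 275.0], [180.0, 278.0], [230.0, 253.0], [179.0, 256.0]]
[0.47   0.0748] [164. 210.] [242. 290.]
[0.472  0.0748] [168. 209.] [246. 289.]
[0.4683 0.0783] [157. 206.] [236. 286.]
```

```bash
python3 -m pendant '[[[-0.15,0.3,0],0],[[0,0,-1.5],0],[[0,0,-1.5],0],[[0,0,-1],0],[[0,0,-0.4],0],[[0,0,0],0],[[0,0,0],0]]' 1 20; python3 -m pendant '[[[0,0,0],0],[[0,0,0],0],[[0,0,0],0],[[0,0,0],0],[[0,0,0],0],[[0,0,0],0],[[0,0,0],0],[[0,0,0],0],[[0,0,0],0],[[0,0,0],0],[[0,0,0],0]]' 0.15 20
```

```text
time_s: 10.43
ee_pos: [0.4679, 0.0781, 0.0041]
eef_rot: [3.141, 0.001, 2.875]
force: [-0.8, 0.3, 0.7]
grip_width: 0.0937
grip_force: 0.0
time_s: 11.35
ee_pos: [0.4675, 0.078, 0.0034]
eef_rot: [-3.142, -0.0, 2.875]
force: [-0.5, -0.2, 0.0]
grip_width: 0.0307
grip_force: 20.0
```

```bash
python3 -m pendant '[[[0,0,1],0],[[0,0,2.5],0],[[0,0,4],0],[[0,0,4],0],[[0,0,4],0],[[0,0,4],0],[[0.97,-3.69,0],0],[[0.97,-3.69,0],0],[[0.97,-3.69,0],0],[[0.97,-3.69,0],0],[[0.97,-3.69,0],0],[[0.97,-3.69,0],0],[[0.97,-3.69,0],0],[[0.97,-3.69,0],0],[[0.97,-3.69,0],0],[[0.97,-3.69,0],0],[[0,0,-4],0],[[0,0,-4],0],[[0,0,-3.5],0],[[0,0,0],0]]'; python3 -m pendant '[[[0,0,0],0],[[0,0,0],0]]'; python3 - <<'E'
from h import *
o=ctrl.get_obs(); x=o["ee_pos"]; print(x,o["eef_rot"])
c,K,T=cam("side"); cv2.imwrite("pics/n_raw.png",c)
u0,v0=proj(K,T,[.564,-.291,.06])[0]; A=crop(c,u0,v0,80,100,6)
cc=lambda P:(proj(K,T,P)-[u0,v0]+[39.5,49.5]+.5)*6-.5
B=A.copy(); p=x[:2]+[.0022,0]; z=x[2]-.0034
for r,zz,col in((.016,z,(0,255,255)),(.016,z+.016,(0,255,0)),(.0095,z+.016,(0,0,255))):
    cv2.polylines(B,[cc(circ(p,r,zz)).astype(int)],True,col,1)
cv2.polylines(B,[cc(circ([.5664,-.291],.007,.042)).astype(int)],True,(255,255,0),1)
cv2.imwrite("pics/n.png",cv2.resize(np.hstack([A,B]),(768,480)))
E
```

```text
time_s: 13.02
ee_pos: [0.5614, -0.2894, 0.0768]
eef_rot: [3.139, -0.011, 2.874]
force: [-1.1, 1.1, -1.9]
grip_width: 0.031
grip_force: 20.0
time_s: 13.18
ee_pos: [0.5655, -0.2914, 0.0865]
eef_rot: [-3.141, 0.003, 2.875]
force: [-0.1, -1.0, 0.4]
grip_width: 0.0305
grip_force: 20.0
[ 0.56551779 -0.29143001  0.08645227] [-3.14074598e+00  3.06849197e-03  2.87494229e+00]
```

View pics/n.png

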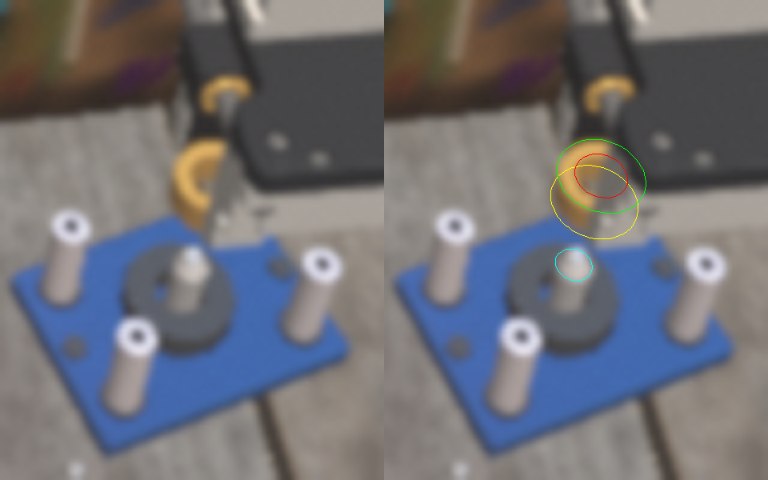

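The collar sits about 1 mm to +x of the spindle in the side view: the overlay puts the ring at (600,178) and the spindle at (575,262). I'll shift it by 1 mm and lower it.

```bash
python3 -m pendant '[[[-0.1,0,-1],0],[[0,0,-1],0],[[0,0,-0.8],0],[[0,0,-0.6],0],[[0,0,-0.4],0],[[0,0,0],0],[[0,0,0],0]]'; python3 -m pendant '[[[0,0,-0.5],0],[[0,0,-0.5],0],[[0,0,-0.4],0],[[0,0,-0.2],0],[[0,0,0],0],[[0,0,0],0]]'
```

```text
time_s: 13.82
ee_pos: [0.5635, -0.291, 0.0453]
eef_rot: [3.142, -0.0, 2.875]
force: [0.2, -0.3, -0.8]
grip_width: 0.0306
grip_force: 20.0
time_s: 14.32
ee_pos: [0.5635, -0.291, 0.0294]
eef_rot: [3.142, -0.0, 2.875]
force: [-1.3, -0.1, 1.5]
grip_width: 0.0304
grip_force: 20.0
```

```bash
python3 -m pendant '[[[0,0,0],0],[[0,0,0],0],[[0,0,0],0],[[0,0,0],0],[[0,0,0],0],[[0,0,0],0]]' 0.6; python3 -m pendant '[[[0,0,1],0],[[0,0,2],0],[[0,0,3.5],0],[[0,0,4],0],[[0,0,3.5],0],[[-3.2,0.3,0],0.037],[[-3.2,0.3,0],0],[[-3.2,0.3,0],0],[[-3.2,0.3,0],0],[[-3.3,0.25,0],0],[[0,0,-2.5],0],[[0,0,-2.5],0],[[0,0,-2.5],0],[[0,0,0],0],[[0,0,0],0]]' 1; python3 - <<'E'
from h import *
o=ctrl.get_obs(); x=o["ee_pos"]; print(x,o["eef_rot"])
c,K,T=cam("side"); cv2.imwrite("pics/p_raw.png",c)
u,v=proj(K,T,[.564,-.291,.04])[0]; A=crop(c,u,v,66,90,6)
u0,v0=proj(K,T,[.4035,-.2765,.05])[0]; B=crop(c,u0,v0,66,90,6)
cc=lambda P:(proj(K,T,P)-[u0,v0]+[32.5,44.5]+.5)*6-.5
y=o["eef_rot"][2]-np.pi/2; a=np.array([np.cos(y),np.sin(y),0]); b=np.array([-a[1],a[0],0])
print("finger",cc(np.array([x-a*d+b*s for d in(.0595,.047) for s in(-.01,.01)])).round(0).tolist())
cv2.imwrite("pics/p.png",np.hstack([A,B]))
E
```

```text
time_s: 14.82
ee_pos: [0.5635, -0.291, 0.0294]
eef_rot: [3.142, 0.0, 2.875]
force: [0.3, -0.2, -0.2]
grip_width: 0.0565
grip_force: 0.0
time_s: 16.07
ee_pos: [0.4024, -0.2764, 0.0949]
eef_rot: [3.141, -0.001, 2.912]
force: [-0.3, 0.5, 0.5]
grip_width: 0.0936
grip_force: 0.0
[ 0.40235724 -0.27636663  0.09487611] [ 3.14110522e+00 -1.08390074e-03  2.91185500e+00]
finger [[262.0, 383.0], [185.0, 393.0], [255.0, 338.0], [179.0, 347.0]]
```

View pics/p.png

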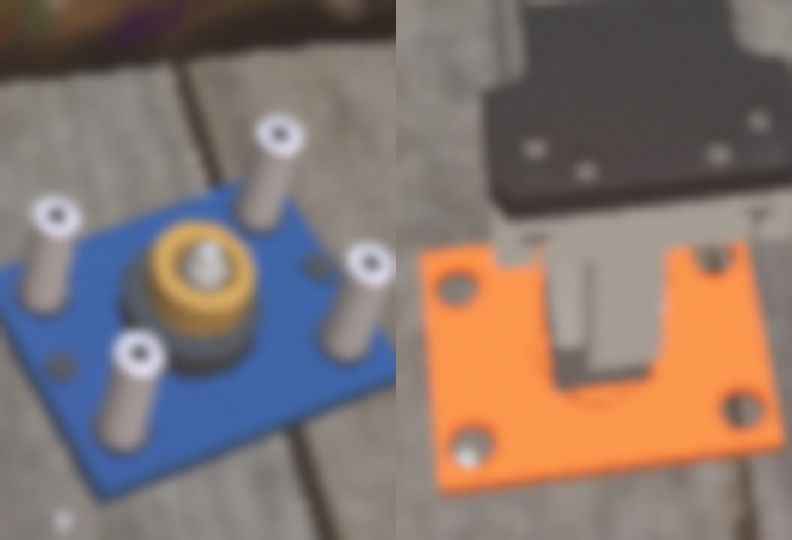

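The collar is home on the spacer. The finger lies over the plate's boss, at crop x 587 to 660. Now I'll lower and grip.

```bash
python3 -m pendant '[[[0.05,0,-2.5],0],[[0,0,-2.5],0],[[0,0,-2],0],[[0,0,-1],0],[[0,0,-0.5],0],[[0,0,0],0],[[0,0,0],0]]' 1 40; python3 -m pendant '[[[0,0,0],0],[[0,0,0],0],[[0,0,0],0],[[0,0,0],0],[[0,0,0],0],[[0,0,0],0],[[0,0,0],0],[[0,0,0],0],[[0,0,0],0],[[0,0,0],0],[[0,0,0],0]]' 0.15 40; python3 -m pendant '[[[0,0,1],0],[[0,0,2],0],[[0,0,3],0],[[0,0,3],0],[[0,0,2],0],[[0,0,0],0],[[0,0,0],0]]'
```

```text
time_s: 16.7
ee_pos: [0.4037, -0.277, 0.0107]
eef_rot: [-3.141, 0.002, 2.912]
force: [0.9, 0.3, -0.1]
grip_width: 0.0938
grip_force: 0.0
time_s: 17.62
ee_pos: [0.403, -0.2765, 0.0094]
eef_rot: [3.142, -0.0, 2.912]
force: [-0.1, -1.0, 0.0]
grip_width: 0.03
grip_force: 40.0
time_s: 18.2
ee_pos: [0.4032, -0.2766, 0.1202]
eef_rot: [-3.141, 0.002, 2.912]
force: [0.1, 0.6, -1.6]
grip_width: 0.0293
grip_force: 40.0
```

```bash
python3 -m pendant '[[[3.2,-0.3,0],0.085],[[3.2,-0.3,0],0.085],[[3.2,-0.3,0],0.084],[[3.2,-0.3,0],0],[[2.3,-0.2,0],0],[[1,-0.06,0],0],[[0,0,0],0],[[0,0,-1.5],0],[[0,0,-1],0],[[0,0,-0.5],0],[[0,0,0],0],[[0,0,0],0],[[0,0,0],0]]'; python3 - <<'E'
from h import *
o=ctrl.get_obs(); x=o["ee_pos"]; print(x,o["eef_rot"])
c,K,T=cam("side"); cv2.imwrite("pics/q_raw.png",c)
u,v=proj(K,T,[.564,-.291,.06])[0]; print(u,v); A=crop(c,u,v,90,90,6)
cv2.imwrite("pics/q.png",A)
E
```

```text
time_s: 19.28
ee_pos: [0.564, -0.2913, 0.0901]
eef_rot: [-3.141, 0.001, -3.118]
force: [-0.0, -0.3, -1.7]
grip_width: 0.0293
grip_force: 40.0
[ 0.56402153 -0.29128733  0.09006874] [-3.14114604e+00  6.53979205e-04 -3.11760915e+00]
360.5151504025476 314.44797325424
```

View pics/q.png

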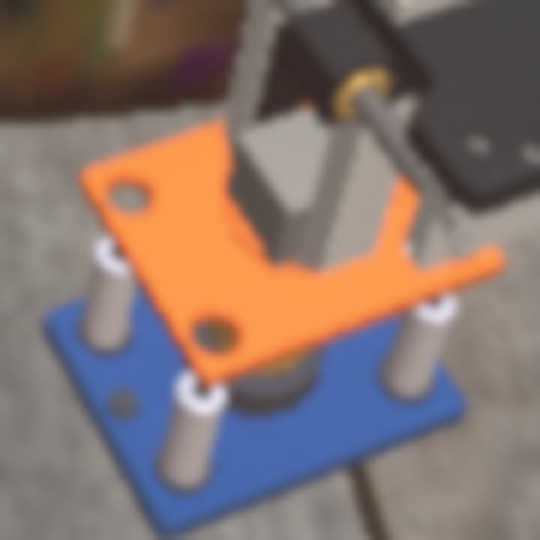

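The plate is level over the base. Its two left holes show at crop (130,195) and (217,333), with corners at (82,172), (205,372) and (500,253). I'll compare these with the base dots in the same camera.

```bash
python3 - <<'E'
from h import *
_,K,T=cam("side"); c=cv2.imread("pics/q_raw.png")
inv=lambda p:(np.array(p)+.5)/6-.5-[44.5,44.5]+[360.515,314.448]
z=.0901-.0094+.006
for p in((130,195),(217,333),(82,172),(205,372),(500,251)): print(p,ray(K,T,inv(p),z).round(4))
for x in ([.5664,-.2914,.024],):
    P=rigid([[-.04,.025,z],[-.04,-.025,z],[-.05,.037,z],[-.05,-.037,z],[.05,-.037,z]],x); print(((proj(K,T,P)-[360.515,314.448]+[44.5,44.5]+.5)*6-.5).round(0).tolist())
E
```

```text
(130, 195) [ 0.5253 -0.268   0.0867]
(217, 333) [ 0.5267 -0.3179  0.0867]
(82, 172) [ 0.5156 -0.2556  0.0867]
(205, 372) [ 0.5175 -0.3275  0.0867]
(500, 251) [ 0.6174 -0.3235  0.0867]
[[131.0, 193.0], [217.0, 331.0], [82.0, 172.0], [208.0, 379.0], [507.0, 261.0]]
```

```bash
python3 -m pendant '[[[0.03,0.03,-0.4],0],[[0,0,-0.4],0],[[0,0,-0.4],0],[[0,0,0],0],[[0,0,0],0],[[0,0,0],0],[[0,0,0],0],[[0,0,0],0],[[0,0,0],0],[[0,0,0],0]]'; python3 - <<'E'
from h import *
print(ctrl.get_obs()["joint_vel"]); print(ctrl.hand_in())
E
```

```text
time_s: 20.22
ee_pos: [0.5643, -0.2908, 0.0776]
eef_rot: [-3.141, 0.0, -3.117]
force: [-0.4, 0.5, -3.2]
grip_width: 0.0298
grip_force: 40.0
[0.00049608 0.00046416 0.00112932 0.0015529  0.00037854 0.00114416]
the job is handed in; nothing more can be done
None
```

I handed the job in at about 20 s: the spacer and collar are home on the spindle and released, and the plate is held still about 12 mm above the standoffs, its holes within about 1 mm of the threads at my last camera check (no pass/fail result came back).

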